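Check that the eyelet setter's hand lever stops short of its bar

ROBOT

A 7-joint arm with a two-finger parallel gripper is mounted at the origin on the work surface. World frame = base frame: x ahead of the robot, y to its left, z up, the work surface at z = 0. Lengths are in m, angles in rad, forces in N, time in s.
With the tool pointing down it reaches from about 0.375 to 0.925 m from the base axis. Payload 3.1 kg.
Tool frame: the origin (TCP) lies midway between the tips of the shut fingers; the grasp point (between the pads) lies 19 mm behind it (r.grasp_offset is the distance from the TCP to the grasp point, in m); z points along the fingers, y is the line along which they close (so a half turn about z gives the same grasp; the last joint's range is limited). The gripper opens to 85 mm and grips with 20 to 120 N. Pads are 22 mm wide; open, the fingers measure 114 mm over their backs; the gripper's body (76 mm by 85 mm) begins 54 mm behind the grasp point. The pads swing forward as they close: fully open they stand 13 mm farther back than shut.
Start: joints at [1.114, 0.383, 0.044, 1.598, -0.018, 1.161, -0.05], TCP at [0.228, -0.609, 0.193] pointing down, gripper open.
Joint ranges: [-2.61, 2.61], [-0.41, 2.15], [-1.48, 1.57], [0, 2.5], [-1.57, 4.71], [0.05, 1.97], [-2.85, 2.85]. Speed limits (rad/s): [2.79, 2.79, 3.14, 3.14, 3.14, 3.14, 3.14].

INTERFACE

Orientations are given as a unit quaternion [x, y, z, w].
In Python, from cell import r gives the robot as it stands.
- The arm moves only by the tool apply_moves, never from a script. Its argument "increments" is a list of rows, each an object of numbers: "rx", "ry", "rz": the turn, a rotation vector about the tool's x, y, z in rad; "dx", "dy", "dz": the shift along the tool's x, y, z in mm; "jaw": the closure, from 0 (fully open) to 1 (shut). In form: [{"rx": .., "ry": .., "rz": .., "dx": .., "dy": .., "dz": .., "jaw": ..}, ...]. A call has 1 to 10 rows; each row is the pose to reach, as a shift and turn from the pose commanded when the call began, along the tool's axes at that moment; what a row does not reach only later rows make up. A row lasts 1/8 s, in which the tool goes at most 62.5 mm and 10.7 degrees, less where a joint would pass 70% of its speed; a pose out of reach is approached as far as the arm can. A call with a gripper value outside its range is refused whole. The fingers move at their own pace and stop on an object; "newtons" is the grip in N (left out, the last holds). Time passes only in rows, so rows that repeat a pose let the fingers close. It gives the time, the measured TCP pose, the force, the opening and the grip force at its end, in the units of the state.
- r.state(): the state, without advancing time (a new reading comes with each control period).
- r.grab_frame(name): name is "scene" or "side" or "wrist"; returns a dict with "pixels" (420x560x3 uint8, red, green, blue), "range_z" (420x560 float32, m along the optical axis (not along the pixel's ray), 0 where there is no reading), "mtx" (3x3 intrinsics, pixels), "T" (4x4, takes a point from camera to world coordinates). Camera axes: x right, y down, z forward; pixel columns grow to the right and rows downward; lengths in m; the calibration is good to about 2 mm. A picture is of the moment at which its call begins.
- r.job_done(): hands the job in; it is judged then, once.
The state is a dict: "time": time; "q": joint angles; "dq": joint speeds; "joint_efforts": joint torques, N m; "tool_pos": TCP position; "ee_rot": TCP orientation; "ft_force": force on the tool from outside, world axes, zero at the start; "torque": the same for the moment, N m; "finger_gap": finger opening in m; "gripper_force": force on a finger pad.
Only numpy, scipy, OpenCV 4.12 (cv2) and the standard library are available. Lean on these libraries where they do the work, as an engineer would, in place of code of your own. Each camera call takes 0.05 s, during which the arm holds its last target. There are 200 camera calls.

TASK

Check the stop on the eyelet setter, the bench-mounted pliers with one pair of plain round dies (not the hole punch with the turret of tubes): with the backs of your closed fingers press its hand lever in from the outside until it comes firmly up against its stop screw, short of the fixed bar, and keep it there for a good second. Then ease it back out with your fingers still behind it, without letting it snap, until it stands fully open, and move clear. Go gently, grip nothing, keep your fingers off the bar and out of the gap, and leave the punch and everything else where it is.

Things in the scene. Friction and masses are not known exactly. Their poses are not given: they have to be found in the camera images.
- setter_lever (a joint): swing of the setter's hand lever about its upright pivot, rad: 0 = sprung fully open, growing as it is pressed in; 0.40 would meet the bar, but the stop screw halts it between 0.22 and 0.34, differently each time. Return spring: at mid-sleeve about 2 N starts it, 5 to 6 N brings it to the stop; more bears on the screw (10 to 15 N is a firm push). Let go, it snaps open
- setter: eyelet setter: pliers lying flat in a bench stand fixed to the table (base plate 270 x 110 mm, its top 12 mm up; tool under 105 mm high). One pair of plain round dies, no turret. Origin on the table under the stand's middle; +x to the jaws, +y to the side where the hand lever stands off.
- setter_pivot (a point): the lever's pivot: the upright axis lies here, 50 mm to the +x side of the stand's origin, 75 mm above the table
- setter_sleeve: outer half of the black sleeve on the setter's hand lever: the face to press. Origin in the middle of the outer face, 75 mm up, 134 mm from the pivot (132.5 along the lever, 20 beside it); face 105 mm long, 24 high (63 to 87 mm up). +x along the lever towards the pivot, +y out of the face, away from the bar. Pressed along -y; swings anticlockwise seen from above
- setter_bar: black sleeve on the setter's fixed bar, 105 mm long, 20 thick, 24 high, lying along the stand's x, 10 mm to -y of the pivot's line. Origin at its centre, 75 mm up; the bar goes on in bare steel through two clamps to the jaws; not to be touched
- setter_inner: inner half of the same sleeve, facing the bar (20 mm from outer face to inner face). Origin in the middle of the inner face, same axes; not to be touched
- setter_stop: steel stop screw through the fixed bar, 8 mm thick, with a 22 mm knurled head on the bar's outer side. Origin at its tip, which points along the stand's +y and meets the steel part of the lever 60 mm from the pivot; not to be touched
- punch_lever (a joint): lever of the hole punch, rad, same sense (0 = open); to be left alone
- punch: the hole punch: a second pair of pliers in the same kind of stand, same handles and sizes, told by the turret (58 mm star of six punch tubes) on its moving jaw and by having no stop screw. Origin and axes as for the eyelet setter; the two change places
- tumbler: bystander: drinking glass, upright, 76 mm across the mouth, 95 mm tall; origin under the middle
- eyelet_tin: bystander: round lidded aluminium tin of eyelets, 57 mm across, 26 mm tall; origin under the middle
- paint_a: bystander: small olive craft-paint bottle, 36 mm across, 115 mm tall; origin under the middle
- paint_b: bystander: small pink craft-paint bottle, 36 mm across, 115 mm tall; origin under the middle
- glaze_cup: bystander: small brown plastic cup, 54 mm across, 60 mm tall; origin under the middle
- scissors: bystander: scissors lying flat, 190 mm long, 10 mm thick; origin in its lower side
- brush: bystander: paint brush lying flat, 190 mm long; origin in its lower side

How it is judged:
On the way, in this order (a step that is already met when the one before it is completed fails the run):
1. the hand lever is held firmly in against its stop screw by the fingers for 0.8 s (value of joint setter_lever above 0.2 rad and contact force between the fingers and setter_sleeve above 4 N and contact force between setter_stop and anything else above 2 N and velocity of joint setter_lever below 0.15 rad/s), for 0.8 s.
2. the lever is back fully open (value of joint setter_lever below 0.03 rad), for 0.2 s.
At the end, for the whole second after the job is handed in: The eyelet setter's lever was held against its stop screw for 0.8 s with at least 4 N from the fingers and 2 N on the screw, and now stands open again (under 0.03 rad); the punch's lever is open and every bystander is within 20 mm of its start (value of joint each of setter_lever, punch_lever below 0.03 rad and distance of each of tumbler, eyelet_tin, paint_a, paint_b, glaze_cup, scissors, brush from where it was at the start of the episode below 0.02 m); the robot touches nothing.
It fails at once if a finger went into the gap, pinched the lever, or touched the bar or the stop screw (contact force between the fingers and setter_inner above 1 N or contact force between the fingers and setter_stop above 1 N or contact force between the fingers and setter_bar above 1 N).
It fails at once if the lever was forced: more than 35 N on it (contact force between the fingers and setter_sleeve above 35 N).
It fails at once if the lever was slammed in or let snap open (faster than 2.5 rad/s) (velocity of joint setter_lever above 2.5 rad/s or velocity of joint setter_lever below -2.5 rad/s).
It fails at once if the hole punch's lever was pressed (value of joint punch_lever above 0.06 rad).
It fails at once if a bystander was pushed more than 20 mm, or lifted (distance of any of tumbler, eyelet_tin, paint_a, paint_b, glaze_cup, scissors, brush from where it was at the start of the episode above 0.02 m).
It also fails if it takes over 54 s, if anything falls off the work surface, if the arm or the gripper's body presses on something with over 40 N, if the wrist force passes 120 N, or if a joint passes its speed limit or range.

## Working session

There is one attempt and no reset: what is moved stays moved. The work goes in short steps, Python scripts to look and compute and a tool call to move; the robot and the scene stay as the last step left them, time stands still between calls to the robot, and variables do not carry over. Pictures are saved under pics/ and viewed, at most 10 in all, crops included, and the job is handed in when it is done.

Besides the shell and the picture viewer there is one more tool, called after "Request:" in YAML: its name, and indented under it one key for each argument. apply_moves: Moves the arm, as the interface text tells. Its arguments: {"type":"object","properties":{"increments":{"type":"array"},"newtons":{"type":"number"}},"required":["increments"]}

```bash
mkdir -p pics; ls
python3 - <<'E'
from cell import r
import cv2,numpy as np
ims=[]
for n in("scene","side"):
    f=r.grab_frame(n); np.savez(n+".npz",**f); ims.append(f["pixels"][:,:,::-1])
    print(n,f["mtx"].tolist(),np.round(f["T"],3).tolist())
cv2.imwrite("pics/a.png",ims[0]);cv2.imwrite("pics/b.png",ims[1])
s=r.state();print(s)
E
```

```text
pics
scene [[474.14390879556447, 0.0, 275.04929549488537], [0.0, 474.14390879556447, 211.09359757032104], [0.0, 0.0, 1.0]] [[0.834, 0.365, -0.413, 1.029], [0.552, -0.549, 0.628, -0.712], [0.003, -0.752, -0.659, 0.856], [0.0, 0.0, 0.0, 1.0]]
side [[430.1984145442883, 0.0, 267.8673348174589], [0.0, 430.1984145442883, 208.10929385334308], [0.0, 0.0, 1.0]] [[0.952, -0.201, 0.232, 0.237], [-0.307, -0.636, 0.708, -0.964], [0.005, -0.745, -0.667, 1.01], [0.0, 0.0, 0.0, 1.0]]
{'time': 0.1, 'q': array([ 1.11419152,  0.383754  ,  0.04384218,  1.59943478, -0.01792477,
        1.16120017, -0.04991138]), 'dq': array([-1.08569008e-03, -1.43256558e-03, -1.22878982e-03, -4.77434270e-03,
       -1.98425019e-05, -9.17753871e-04, -9.58753243e-04]), 'joint_efforts': array([ 2.16783366e-03, -4.34731901e+01,  1.02879714e+00, -2.50456935e+01,
        1.08855680e-02,  5.45317671e-03,  2.68184340e-05]), 'tool_pos': array([ 0.22791394, -0.60771267,  0.19190421]), 'ee_rot': array([ 9.83945051e-01,  1.78467620e-01, -2.66150176e-04, -1.17208411e-03]), 'ft_force': array([-0.66646997, -0.37024505, -0.94538153]), 'torque': array([ 0.01585458, -0.01002765,  0.02632038]), 'gripper_force': 0.0, 'finger_gap': 0.08574617093046766}
```

View pics/a.png

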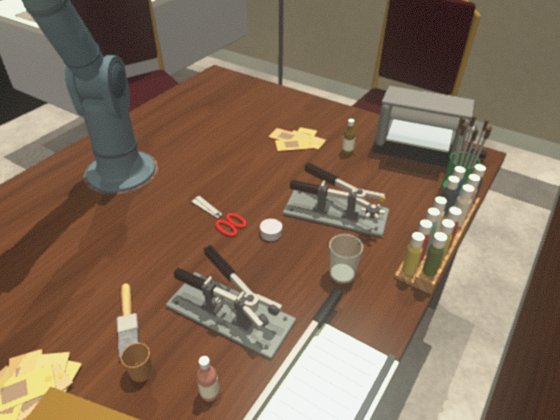

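View pics/b.png

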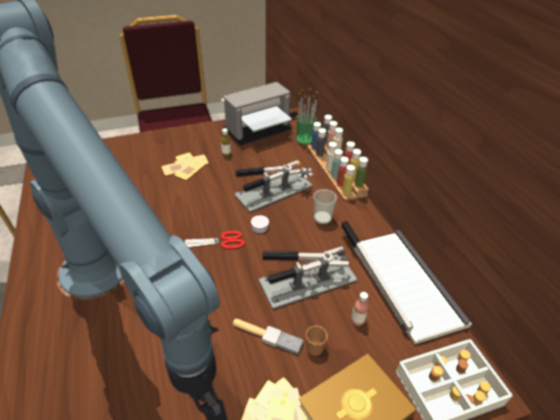

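The scene view has one plier tool at about (230,305) and one at (338,205). In the side view they are at (308,275) and (273,185). I'll enlarge both to tell which has the turret.

Run:
```python
import cv2,numpy as np
a=cv2.imread("pics/a.png");b=cv2.imread("pics/b.png")
def c(i,x,y,w=130,h=97): return cv2.resize(i[y:y+h,x:x+w],(400,300),interpolation=cv2.INTER_CUBIC)
cv2.imwrite("pics/c.png",np.vstack([np.hstack([c(a,165,245,140,105),c(a,275,150)]),np.hstack([c(b,245,230),c(b,220,140)])]))
for n in("scene","side"):
    f=np.load(n+".npz");z=f["range_z"];K=f["mtx"];v,u=np.mgrid[:420,:560]
    P=np.stack([(u-K[0,2])/K[0,0]*z,(v-K[1,2])/K[1,1]*z,z],-1)@f["T"][:3,:3].T+f["T"][:3,3]
    np.save(n+"_P.npy",P)
    for q in ([(230,305),(215,255),(338,205),(320,175),(344,262),(270,229),(137,372)] if n=="scene" else [(308,285),(285,256),(273,190),(255,171),(324,210),(260,225),(316,343)]):
        print(n,q,P[q[1],q[0]].round(3))
```

```text
scene (230, 305) [ 0.589 -0.223  0.009]
scene (215, 255) [ 0.516 -0.175  0.084]
scene (338, 205) [0.631 0.207 0.014]
scene (320, 175) [0.562 0.22  0.079]
scene (344, 262) [ 0.764 -0.031  0.081]
scene (270, 229) [0.535 0.017 0.023]
scene (137, 372) [ 0.556 -0.462  0.041]
side (308, 285) [ 0.591 -0.258  0.012]
side (285, 256) [ 0.542 -0.193  0.084]
side (273, 190) [0.631 0.182 0.013]
side (255, 171) [0.575 0.219 0.086]
side (324, 210) [ 0.736 -0.029  0.068]
side (260, 225) [0.528 0.008 0.026]
side (316, 343) [ 0.544 -0.434  0.004]
```

View pics/c.png

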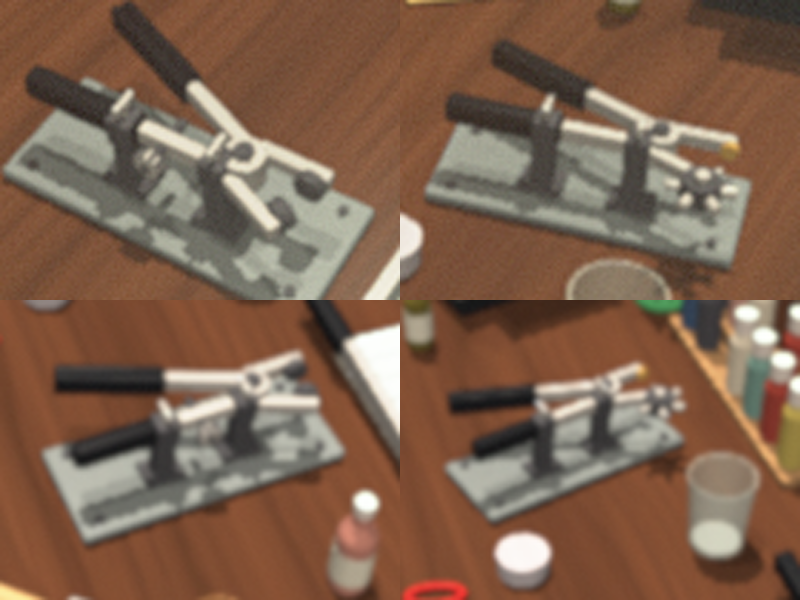

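The near tool at about y = -0.22 is the setter: it has the stop screw and plain dies, while the far one has the star turret. Next I'll fit its base plate and sleeves.

Run:
```python
import cv2,numpy as np
A=[]
for n in("scene","side"):
    f=np.load(n+".npz");P=np.load(n+"_P.npy");c=f["pixels"].astype(int)
    ok=f["range_z"]>0
    A.append(np.c_[P[ok],c[ok]])
for nm,A_ in (("scene",A[0]),("side",A[1]),("both",np.vstack(A))):
    p=A_[:,:3];c=A_[:,3:]
    box=(p[:,0]>.4)&(p[:,0]<.82)&(p[:,1]>-.4)&(p[:,1]<-.07)
    grey=(c[:,0]-c[:,2]<15)&(c.mean(1)>60)
    s=box&grey&(abs(p[:,2]-.012)<.007)
    m=np.zeros((400,500),np.uint8); ij=((p[s][:,:2]-[.4,-.45])*1000).astype(int)
    m[ij[:,1].clip(0,399),ij[:,0].clip(0,499)]=255
    m=cv2.morphologyEx(m,cv2.MORPH_CLOSE,np.ones((9,9)));m=cv2.morphologyEx(m,cv2.MORPH_OPEN,np.ones((9,9)))
    cs,_=cv2.findContours(m,0,2);k=max(cs,key=cv2.contourArea);R=cv2.minAreaRect(k)
    print(nm,"plate",np.array(R[0])/1000+[.4,-.45],R[1],R[2])
    d=box&(c.max(1)<70)&(p[:,2]>.078)&(p[:,2]<.095)&(p[:,0]<.63)
    q=p[d]
    m=np.zeros((400,500),np.uint8); ij=((q[:,:2]-[.4,-.45])*1000).astype(int);m[ij[:,1],ij[:,0]]=255
    m=cv2.morphologyEx(m,cv2.MORPH_CLOSE,np.ones((7,7)));m=cv2.morphologyEx(m,cv2.MORPH_OPEN,np.ones((5,5)))
    for k in cv2.findContours(m,0,2)[0]:
        R=cv2.minAreaRect(k)
        if cv2.contourArea(k)>150: print("  dark",np.array(R[0])/1000+[.4,-.45],R[1],R[2])
```

```text
scene plate [ 0.60144141 -0.24079654] (267.8216857910156, 106.46430969238281) 4.763641834259033
  dark [ 0.5308     -0.18360001] (17.076295852661133, 96.76568603515625) 71.56504821777344
  dark [ 0.51052446 -0.25677725] (70.98889923095703, 16.64122772216797) 5.04245138168335
side plate [ 0.597  -0.2485] (103.0, 268.0) 90.0
  dark [ 0.52743411 -0.18422058] (18.46651268005371, 94.63465881347656) 73.3690414428711
  dark [ 0.50846017 -0.25690263] (77.6941909790039, 17.161903381347656) 3.814074993133545
both plate [ 0.59980682 -0.24052634] (271.29913330078125, 108.0526123046875) 4.1849164962768555
  dark [ 0.52968361 -0.18379477] (19.726289749145508, 98.63146209716797) 72.2842025756836
  dark [ 0.50843437 -0.25649341] (77.68280029296875, 18.00522804260254) 3.7313973903656006
```

Fit of the setter:
- Stand at (0.600, -0.2405), yaw about 4.2°, pivot at about (0.650, -0.237).
- Sleeve outer face centre at about (0.531, -0.176), normal at about 72°. This agrees with the nominal geometry to within 4 mm.

I'm moving to a standoff outside the lever, with the fingers shut.

Request:
apply_moves:
  increments:
    - {"dx": 25, "dy": -18, "rz": 0.03, "jaw": 1}
    - {"dx": 70, "dy": -50, "rz": 0.08, "jaw": 1}
    - {"dx": 120, "dy": -86, "rz": 0.14, "jaw": 1}
    - {"dx": 170, "dy": -122, "rz": 0.2, "jaw": 1}
    - {"dx": 220, "dy": -158, "rz": 0.26, "jaw": 1}
    - {"dx": 270, "dy": -194, "rz": 0.32, "jaw": 1}
    - {"dx": 320, "dy": -230, "rz": 0.38, "jaw": 1}
    - {"dx": 370, "dy": -266, "rz": 0.44, "jaw": 1}
    - {"dx": 420, "dy": -302, "rz": 0.5, "jaw": 1}
    - {"dx": 464, "dy": -334, "rz": 0.55, "jaw": 1}
  newtons: 20

```text
validation failed for argument at $.in...
```

Request:
apply_moves:
  increments:
    - {"rx": 0, "ry": 0, "rz": 0.03, "dx": 25, "dy": -18, "dz": 0, "jaw": 1}
    - {"rx": 0, "ry": 0, "rz": 0.08, "dx": 70, "dy": -50, "dz": 0, "jaw": 1}
    - {"rx": 0, "ry": 0, "rz": 0.14, "dx": 120, "dy": -86, "dz": 0, "jaw": 1}
    - {"rx": 0, "ry": 0, "rz": 0.2, "dx": 170, "dy": -122, "dz": 0, "jaw": 1}
    - {"rx": 0, "ry": 0, "rz": 0.26, "dx": 220, "dy": -158, "dz": 0, "jaw": 1}
    - {"rx": 0, "ry": 0, "rz": 0.32, "dx": 270, "dy": -194, "dz": 0, "jaw": 1}
    - {"rx": 0, "ry": 0, "rz": 0.38, "dx": 320, "dy": -230, "dz": 0, "jaw": 1}
    - {"rx": 0, "ry": 0, "rz": 0.44, "dx": 370, "dy": -266, "dz": 0, "jaw": 1}
    - {"rx": 0, "ry": 0, "rz": 0.5, "dx": 420, "dy": -302, "dz": 0, "jaw": 1}
    - {"rx": 0, "ry": 0, "rz": 0.55, "dx": 464, "dy": -334, "dz": 0, "jaw": 1}
  newtons: 20

```text
time: 1.35
tool_pos: [0.5461, -0.1305, 0.1928]
ee_rot: [0.995, -0.096, -0.0, -0.0]
ft_force: [-0.5, -1.0, 0.1]
finger_gap: 0.0001
gripper_force: 0.0
```

Run:
```python
from cell import r
import cv2,numpy as np
f=r.grab_frame("wrist");g=r.grab_frame("scene")
cv2.imwrite("pics/w.png",np.hstack([cv2.resize(f["pixels"],(400,300)),cv2.resize(g["pixels"],(400,300))])[:,:,::-1])
z=f["range_z"];K=f["mtx"];v,u=np.mgrid[:420,:560]
P=np.stack([(u-K[0,2])/K[0,0]*z,(v-K[1,2])/K[1,1]*z,z],-1)@f["T"][:3,:3].T+f["T"][:3,3]
c=f["pixels"].astype(int)
d=(z>0)&(c.max(2)<75)&(P[...,2]>.07)&(P[...,2]<.095)&(P[...,1]<-.1)
m=d.astype(np.uint8);n,l,s,_=cv2.connectedComponentsWithStats(m)
for i in range(1,n):
    if s[i,4]>300:
        q=P[l==i];print(s[i],(q.min(0)).round(3),q.max(0).round(3),[np.round(x,4) for x in cv2.minAreaRect((q[:,:2]*1000).astype(np.float32))])
```

```text
[ 400  136   44  120 2426] [ 0.471 -0.263  0.07 ] [ 0.572 -0.239  0.09 ] [array([ 521.2589, -251.3911]), array([100.6061,  18.4955]), np.float64(4.2276)]
[ 315  139   41  123 2461] [ 0.481 -0.2    0.07 ] [ 0.581 -0.156  0.089] [array([ 530.6987, -178.717 ]), array([ 15.4928, 102.0198]), np.float64(71.2588)]
```

View pics/w.png

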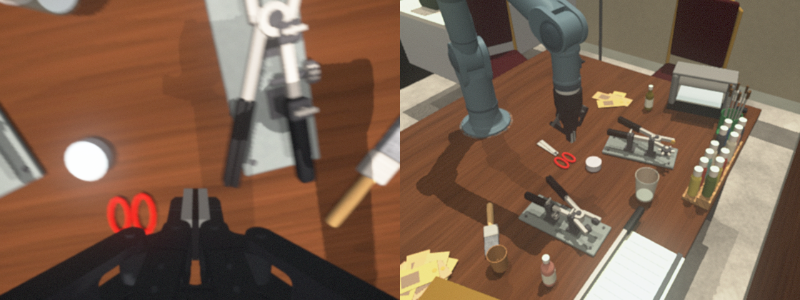

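The view is clear: the closed fingers are just outside the setter's lever, nothing is below them, and the tin and scissors are well to the side. The wrist view confirms the sleeve at (0.531, -0.179). Next is the descent to z of about 0.055.

Request:
apply_moves:
  increments:
    - {"rx": 0, "ry": 0, "rz": 0, "dx": -2, "dy": 0, "dz": 15, "jaw": 1}
    - {"rx": 0, "ry": 0, "rz": 0, "dx": -6, "dy": 0, "dz": 40, "jaw": 1}
    - {"rx": 0, "ry": 0, "rz": 0, "dx": -6, "dy": 0, "dz": 65, "jaw": 1}
    - {"rx": 0, "ry": 0, "rz": 0, "dx": -6, "dy": 0, "dz": 90, "jaw": 1}
    - {"rx": 0, "ry": 0, "rz": 0, "dx": -6, "dy": 0, "dz": 112, "jaw": 1}
    - {"rx": 0, "ry": 0, "rz": 0, "dx": -6, "dy": 0, "dz": 128, "jaw": 1}
    - {"rx": 0, "ry": 0, "rz": 0, "dx": -6, "dy": 0, "dz": 137, "jaw": 1}
    - {"rx": 0, "ry": 0, "rz": 0, "dx": -6, "dy": 0, "dz": 137, "jaw": 1}
    - {"rx": 0, "ry": 0, "rz": 0, "dx": -6, "dy": 0, "dz": 137, "jaw": 1}

```text
time: 2.58
tool_pos: [0.5403, -0.132, 0.057]
ee_rot: [0.995, -0.096, 0.001, 0.0]
ft_force: [0.1, -0.0, 0.3]
finger_gap: -0.0002
gripper_force: 0.0
```

Request:
apply_moves:
  increments:
    - {"rx": 0, "ry": 0, "rz": 0, "dx": 0, "dy": 3, "dz": 0, "jaw": 1}
    - {"rx": 0, "ry": 0, "rz": 0, "dx": 0, "dy": 6, "dz": 0, "jaw": 1}
    - {"rx": 0, "ry": 0, "rz": 0, "dx": 0, "dy": 9, "dz": 0, "jaw": 1}
    - {"rx": 0, "ry": 0, "rz": 0, "dx": 0, "dy": 12, "dz": 0, "jaw": 1}
    - {"rx": 0, "ry": 0, "rz": 0, "dx": 0, "dy": 15, "dz": 0, "jaw": 1}
    - {"rx": 0, "ry": 0, "rz": 0, "dx": 0, "dy": 18, "dz": 0, "jaw": 1}

```text
time: 3.32
tool_pos: [0.536, -0.1497, 0.0561]
ee_rot: [0.995, -0.095, -0.0, -0.0]
ft_force: [-0.2, 1.0, 0.4]
finger_gap: 0.0003
gripper_force: 0.0
```

Request:
apply_moves:
  increments:
    - {"rx": 0, "ry": 0, "rz": 0, "dx": 0, "dy": 2, "dz": 0, "jaw": 1}
    - {"rx": 0, "ry": 0, "rz": 0, "dx": 0, "dy": 4, "dz": 0, "jaw": 1}
    - {"rx": 0, "ry": 0, "rz": 0, "dx": 0, "dy": 6, "dz": 0, "jaw": 1}
    - {"rx": 0, "ry": 0, "rz": 0, "dx": 0, "dy": 8, "dz": 0, "jaw": 1}
    - {"rx": 0, "ry": 0, "rz": 0, "dx": 0, "dy": 10, "dz": 0, "jaw": 1}
    - {"rx": 0, "ry": 0, "rz": 0, "dx": 0, "dy": 12, "dz": 0, "jaw": 1}
    - {"rx": 0, "ry": 0, "rz": 0, "dx": 0, "dy": 12, "dz": 0, "jaw": 1}

```text
time: 4.2
tool_pos: [0.5338, -0.1615, 0.0562]
ee_rot: [0.995, -0.096, -0.0, 0.0]
ft_force: [-0.6, 0.4, -0.3]
finger_gap: 0.0002
gripper_force: 0.0
```

Request:
apply_moves:
  increments:
    - {"rx": 0, "ry": 0, "rz": 0, "dx": 0, "dy": 2, "dz": 0, "jaw": 1}
    - {"rx": 0, "ry": 0, "rz": 0, "dx": 0, "dy": 4, "dz": 0, "jaw": 1}
    - {"rx": 0, "ry": 0, "rz": 0, "dx": 0, "dy": 6, "dz": 0, "jaw": 1}
    - {"rx": 0, "ry": 0, "rz": 0, "dx": 0, "dy": 8, "dz": 0, "jaw": 1}
    - {"rx": 0, "ry": 0, "rz": 0, "dx": 0, "dy": 8, "dz": 0, "jaw": 1}

```text
time: 4.82
tool_pos: [0.5322, -0.1694, 0.0562]
ee_rot: [0.995, -0.096, -0.0, 0.0]
ft_force: [-1.1, 0.4, -1.1]
finger_gap: -0.0002
gripper_force: 0.0
```

Run:
```python
from cell import r
import cv2,numpy as np
g=r.grab_frame("scene");w=r.grab_frame("wrist");h=r.grab_frame("side")
R=lambda i:cv2.resize(i,(400,300),interpolation=cv2.INTER_CUBIC)
cv2.imwrite("pics/d.png",np.hstack([R(g["pixels"][200:350,140:340]),R(w["pixels"][100:400,160:560])])[:,:,::-1])
for i in range(3): r.grab_frame("scene"); s=r.state(); print(s["ft_force"].round(2),s["tool_pos"].round(4))
```

```text
[-0.15  1.1  -0.38] [ 0.5323 -0.169   0.0562]
[-0.53  0.4  -1.05] [ 0.5323 -0.169   0.0562]
[-0.3  -0.38  0.2 ] [ 0.5324 -0.1689  0.0562]
```

View pics/d.png

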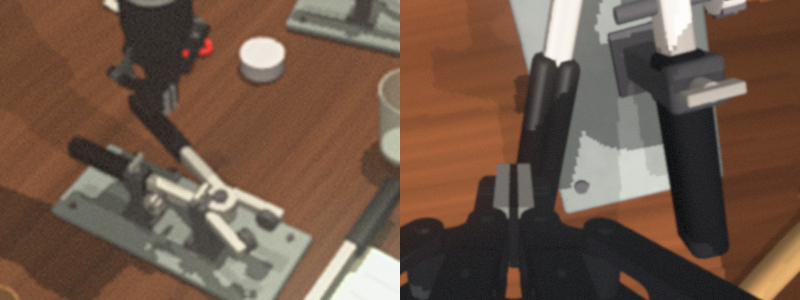

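The fingers stand just outside the sleeve, on the left of it in the wrist view, and have not loaded it yet. I'll keep pressing in small steps.

Request:
apply_moves:
  increments:
    - {"rx": 0, "ry": 0, "rz": 0, "dx": 0, "dy": 2, "dz": 0, "jaw": 1}
    - {"rx": 0, "ry": 0, "rz": 0, "dx": 0, "dy": 4, "dz": 0, "jaw": 1}
    - {"rx": 0, "ry": 0, "rz": 0, "dx": 0, "dy": 6, "dz": 0, "jaw": 1}
    - {"rx": 0, "ry": 0, "rz": 0, "dx": 0, "dy": 8, "dz": 0, "jaw": 1}
    - {"rx": 0, "ry": 0, "rz": 0, "dx": 0, "dy": 8, "dz": 0, "jaw": 1}

```text
time: 5.75
tool_pos: [0.5307, -0.1773, 0.0562]
ee_rot: [0.995, -0.096, 0.0, 0.0]
ft_force: [0.2, -1.1, 0.3]
finger_gap: -0.0004
gripper_force: 0.0
```

Run:
```python
from cell import r
import cv2,numpy as np
g=r.grab_frame("scene");w=r.grab_frame("wrist")
R=lambda i:cv2.resize(i,(400,300),interpolation=cv2.INTER_CUBIC)
cv2.imwrite("pics/e.png",np.hstack([R(g["pixels"][215:320,150:290]),R(w["pixels"][100:400,160:560])])[:,:,::-1])
f=w;z=f["range_z"];K=f["mtx"];v,u=np.mgrid[:420,:560]
P=np.stack([(u-K[0,2])/K[0,0]*z,(v-K[1,2])/K[1,1]*z,z],-1)@f["T"][:3,:3].T+f["T"][:3,3]
for row in (190,240,270,280,290,300,320):
    print(row,[(c,*P[row,c].round(3).tolist()) for c in range(255,345,8)])
```

```text
190 [(255, 0.551, -0.169, 0.0), (263, 0.55, -0.174, -0.0), (271, 0.568, -0.184, 0.083), (279, 0.568, -0.187, 0.086), (287, 0.567, -0.19, 0.086), (295, 0.566, -0.194, 0.084), (303, 0.567, -0.197, 0.088), (311, 0.565, -0.2, 0.086), (319, 0.546, -0.209, 0.012), (327, 0.545, -0.214, 0.011), (335, 0.544, -0.219, 0.011), (343, 0.543, -0.224, 0.011)]
240 [(255, 0.516, -0.162, -0.002), (263, 0.54, -0.174, 0.066), (271, 0.547, -0.18, 0.087), (279, 0.546, -0.183, 0.086), (287, 0.544, -0.186, 0.083), (295, 0.545, -0.19, 0.086), (303, 0.544, -0.193, 0.086), (311, 0.513, -0.199, 0.011), (319, 0.513, -0.204, 0.011), (327, 0.511, -0.209, 0.011), (335, 0.511, -0.214, 0.011), (343, 0.51, -0.219, 0.011)]
270 [(255, 0.494, -0.157, -0.0), (263, 0.542, -0.176, 0.105), (271, 0.541, -0.178, 0.104), (279, 0.541, -0.182, 0.104), (287, 0.541, -0.185, 0.105), (295, 0.531, -0.187, 0.087), (303, 0.529, -0.191, 0.083), (311, 0.492, -0.196, 0.011), (319, 0.492, -0.201, 0.012), (327, 0.491, -0.206, 0.012), (335, 0.49, -0.211, 0.012), (343, 0.488, -0.217, 0.011)]
280 [(255, 0.539, -0.172, 0.106), (263, 0.542, -0.176
[... 641 characters left out ...]
11)]
300 [(255, 0.542, -0.173, 0.127), (263, 0.542, -0.176, 0.127), (271, 0.603, -0.192, 0.237), (279, 0.541, -0.181, 0.127), (287, 0.54, -0.184, 0.126), (295, 0.536, -0.186, 0.12), (303, 0.535, -0.189, 0.12), (311, 0.535, -0.192, 0.121), (319, 0.469, -0.197, 0.011), (327, 0.468, -0.203, 0.011), (335, 0.467, -0.208, 0.011), (343, 0.466, -0.213, 0.012)]
320 [(255, 0.543, -0.174, 0.14), (263, 0.543, -0.177, 0.141), (271, 0.537, -0.178, 0.133), (279, 0.537, -0.18, 0.133), (287, 0.541, -0.184, 0.14), (295, 0.541, -0.186, 0.14), (303, 0.541, -0.188, 0.141), (311, 0.54, -0.191, 0.14), (319, 0.539, -0.193, 0.14), (327, 0.445, -0.201, -0.0), (335, 0.443, -0.207, -0.001), (343, 0.443, -0.212, 0.001)]
```

View pics/e.png

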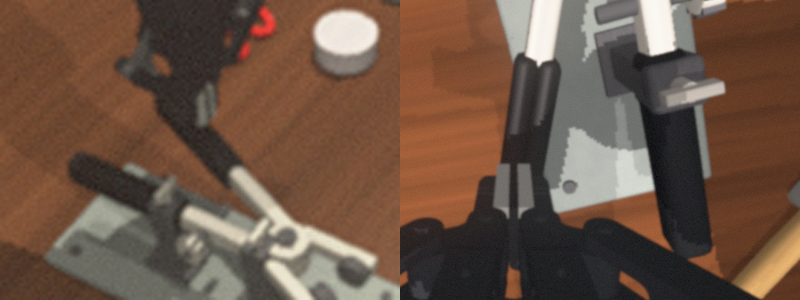

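Run:
```python
from cell import r
import numpy as np
for n in("scene","wrist","side"):
    f=r.grab_frame(n);z=f["range_z"];K=f["mtx"];v,u=np.mgrid[:420,:560];T=f["T"]
    P=np.stack([(u-K[0,2])/K[0,0]*z,(v-K[1,2])/K[1,1]*z,z],-1)@T[:3,:3].T+T[:3,3]
    s=r.state()
    for q in ([0.5307,-.1773,.0562],[0.5307,-.1773,.1]):
        c=T[:3,:3].T@(np.array(q)-T[:3,3]); print(n,"cam",T[:3,3].round(3),"proj",(K@c/c[2]).round(1)[:2],"depth",c[2].round(3))
    if n=="scene":
        for row in range(225,285,5): print(row,[(c,*P[row,c].round(3).tolist(),int(f["pixels"][row,c].mean())) for c in range(205,240,5)])
    if n=="wrist":
        for row in range(225,285,5): print(row,[(c,*P[row,c].round(3).tolist(),int(f["pixels"][row,c].mean())) for c in (268,276,284,292)])
```

```text
scene cam [ 1.029 -0.712  0.856] proj [220.4 266.8] depth 1.069
scene cam [ 1.029 -0.712  0.856] proj [218.9 253.4] depth 1.04
225 [(205, 0.535, -0.213, 0.215, 47), (210, 0.541, -0.205, 0.211, 38), (215, 0.542, -0.192, 0.202, 45), (220, 0.543, -0.178, 0.192, 47), (225, 0.551, -0.172, 0.191, 42), (230, 0.541, -0.144, 0.164, 57), (235, 0.552, -0.141, 0.168, 48)]
230 [(205, 0.537, -0.217, 0.205, 45), (210, 0.538, -0.204, 0.196, 44), (215, 0.548, -0.2, 0.198, 48), (220, 0.551, -0.188, 0.19, 47), (225, 0.552, -0.174, 0.179, 46), (230, 0.435, -0.023, -0.001, 66), (235, 0.552, -0.142, 0.154, 72)]
235 [(205, 0.392, -0.073, -0.003, 86), (210, 0.537, -0.205, 0.182, 41), (215, 0.544, -0.197, 0.179, 46), (220, 0.549, -0.188, 0.175, 41), (225, 0.551, -0.175, 0.165, 45), (230, 0.551, -0.158, 0.152, 51), (235, 0.463, -0.038, 0.007, 74)]
240 [(205, 0.537, -0.22, 0.18, 61), (210, 0.522, -0.191, 0.148, 51), (215, 0.541, -0.196, 0.163, 48), (220, 0.549, -0.189, 0.161, 46), (225, 0.546, -0.171, 0.145, 46), (230, 0.457, -0.052, -0.002, 86), (235, 0.466, -0.043, -0.005, 92)]
245 [(205, 0.536, -0.222, 0.16
[... 3038 characters left out ...]
292, 0.537, -0.187, 0.088, 42)]
265 [(268, 0.542, -0.177, 0.1, 103), (276, 0.541, -0.18, 0.099, 49), (284, 0.54, -0.183, 0.1, 109), (292, 0.533, -0.186, 0.086, 41)]
270 [(268, 0.542, -0.177, 0.104, 105), (276, 0.541, -0.18, 0.104, 56), (284, 0.54, -0.183, 0.103, 111), (292, 0.532, -0.186, 0.087, 41)]
275 [(268, 0.541, -0.177, 0.108, 97), (276, 0.541, -0.18, 0.108, 47), (284, 0.54, -0.183, 0.108, 113), (292, 0.536, -0.186, 0.101, 50)]
280 [(268, 0.542, -0.177, 0.114, 99), (276, 0.541, -0.18, 0.113, 50), (284, 0.541, -0.183, 0.114, 110), (292, 0.536, -0.186, 0.106, 61)]
side cam [ 0.237 -0.964  1.01 ] proj [279.4 259.5] depth 1.261
side cam [ 0.237 -0.964  1.01 ] proj [279.8 249.3] depth 1.232
```

Both cameras agree that the fingertips physically end at z of about 0.097, and that they are now above the sleeve top (0.087). The reported TCP height is therefore about 40 mm low, while x and y match. I'll back out, then go 31 mm lower so the tips are at about 0.066.

Request:
apply_moves:
  increments:
    - {"rx": 0, "ry": 0, "rz": 0, "dx": 0, "dy": -6, "dz": 0, "jaw": 1}
    - {"rx": 0, "ry": 0, "rz": 0, "dx": 0, "dy": -14, "dz": 0, "jaw": 1}
    - {"rx": 0, "ry": 0, "rz": 0, "dx": 0, "dy": -24, "dz": 0, "jaw": 1}
    - {"rx": 0, "ry": 0, "rz": 0, "dx": 0, "dy": -30, "dz": 0, "jaw": 1}
    - {"rx": 0, "ry": 0, "rz": 0, "dx": 0, "dy": -30, "dz": 8, "jaw": 1}
    - {"rx": 0, "ry": 0, "rz": 0, "dx": 0, "dy": -30, "dz": 18, "jaw": 1}
    - {"rx": 0, "ry": 0, "rz": 0, "dx": 0, "dy": -30, "dz": 27, "jaw": 1}
    - {"rx": 0, "ry": 0, "rz": 0, "dx": 0, "dy": -30, "dz": 31, "jaw": 1}
    - {"rx": 0, "ry": 0, "rz": 0, "dx": 0, "dy": -30, "dz": 31, "jaw": 1}

```text
time: 7.12
tool_pos: [0.536, -0.1476, 0.0245]
ee_rot: [0.995, -0.096, -0.001, -0.0]
ft_force: [-0.0, 0.2, 0.2]
finger_gap: -0.0001
gripper_force: 0.0
```

Run:
```python
from cell import r
import numpy as np,cv2
o=[]
for n in("scene","wrist"):
    f=r.grab_frame(n);z=f["range_z"];K=f["mtx"];v,u=np.mgrid[:420,:560];T=f["T"]
    P=np.stack([(u-K[0,2])/K[0,0]*z,(v-K[1,2])/K[1,1]*z,z],-1)@T[:3,:3].T+T[:3,3]
    o.append(f["pixels"])
    if n=="wrist":
        for row in range(255,285,5): print(row,[(c,*P[row,c].round(3).tolist()) for c in (252,260,268,276,284,292,300)])
    else:
        b=(P[...,0]>.5)&(P[...,0]<.56)&(P[...,1]>-.2)&(P[...,1]<-.1)&(P[...,2]>.03)&(P[...,2]<.15)
        q=P[b&(f["pixels"].mean(2)>85)];print(q[np.argsort(q[:,2])[:6]].round(3))
R=lambda i:cv2.resize(i,(400,300),interpolation=cv2.INTER_CUBIC)
cv2.imwrite("pics/f.png",np.hstack([R(o[0][215:320,150:290]),R(o[1][100:400,160:560])])[:,:,::-1])
```

```text
[[ 0.544 -0.155  0.064]
 [ 0.543 -0.157  0.068]
 [ 0.549 -0.157  0.068]
 [ 0.545 -0.156  0.069]
 [ 0.551 -0.153  0.069]
 [ 0.552 -0.146  0.069]]
255 [(252, 0.524, -0.133, 0.0), (260, 0.523, -0.137, -0.001), (268, 0.522, -0.142, -0.001), (276, 0.521, -0.147, -0.0), (284, 0.521, -0.151, 0.0), (292, 0.52, -0.156, -0.001), (300, 0.519, -0.161, -0.001)]
260 [(252, 0.521, -0.132, -0.0), (260, 0.519, -0.136, -0.002), (268, 0.519, -0.141, -0.001), (276, 0.519, -0.146, 0.0), (284, 0.517, -0.151, -0.001), (292, 0.517, -0.156, 0.0), (300, 0.515, -0.16, -0.001)]
265 [(252, 0.518, -0.131, -0.001), (260, 0.548, -0.145, 0.069), (268, 0.547, -0.148, 0.068), (276, 0.547, -0.151, 0.068), (284, 0.546, -0.154, 0.068), (292, 0.513, -0.155, -0.001), (300, 0.512, -0.16, -0.0)]
270 [(252, 0.515, -0.131, 0.0), (260, 0.548, -0.145, 0.073), (268, 0.548, -0.148, 0.074), (276, 0.547, -0.151, 0.073), (284, 0.546, -0.154, 0.074), (292, 0.51, -0.154, -0.0), (300, 0.509, -0.159, -0.001)]
275 [(252, 0.544, -0.141, 0.069), (260, 0.547, -0.145, 0.076), (268, 0.547, -0.148, 0.078), (276, 0.546, -0.151, 0.077), (284, 0.546, -0.154, 0.078), (292, 0.542, -0.157, 0.07), (300, 0.541, -0.16, 0.069)]
280 [(252, 0.545, -0.141, 0.074), (260, 0.548, -0.145, 0.082), (268, 0.547, -0.148, 0.082), (276, 0.547, -0.151, 0.083), (284, 0.546, -0.154, 0.082), (292, 0.542, -0.156, 0.074), (300, 0.541, -0.159, 0.074)]
```

View pics/f.png

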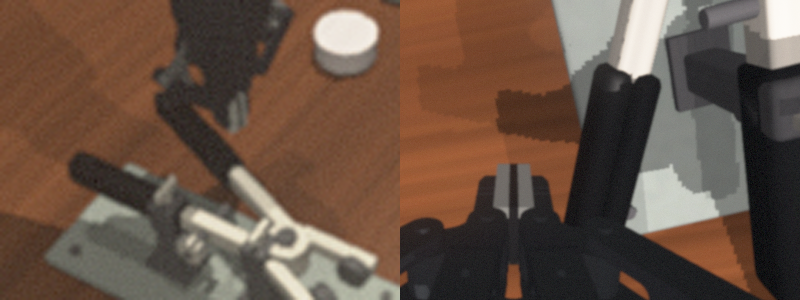

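The tips are now at z of about 0.066, just outside the sleeve face and about 13 mm from it. I'll go 3 mm lower and press in slowly.

Request:
apply_moves:
  increments:
    - {"rx": 0, "ry": 0, "rz": 0, "dx": 0, "dy": 2, "dz": 3, "jaw": 1}
    - {"rx": 0, "ry": 0, "rz": 0, "dx": 0, "dy": 4, "dz": 3, "jaw": 1}
    - {"rx": 0, "ry": 0, "rz": 0, "dx": 0, "dy": 6, "dz": 3, "jaw": 1}
    - {"rx": 0, "ry": 0, "rz": 0, "dx": 0, "dy": 8, "dz": 3, "jaw": 1}
    - {"rx": 0, "ry": 0, "rz": 0, "dx": 0, "dy": 10, "dz": 3, "jaw": 1}
    - {"rx": 0, "ry": 0, "rz": 0, "dx": 0, "dy": 12, "dz": 3, "jaw": 1}
    - {"rx": 0, "ry": 0, "rz": 0, "dx": 0, "dy": 14, "dz": 3, "jaw": 1}
    - {"rx": 0, "ry": 0, "rz": 0, "dx": 0, "dy": 16, "dz": 3, "jaw": 1}
    - {"rx": 0, "ry": 0, "rz": 0, "dx": 0, "dy": 18, "dz": 3, "jaw": 1}
    - {"rx": 0, "ry": 0, "rz": 0, "dx": 0, "dy": 18, "dz": 3, "jaw": 1}

```text
time: 8.48
tool_pos: [0.5325, -0.165, 0.0219]
ee_rot: [0.995, -0.096, -0.001, -0.0]
ft_force: [-1.3, 3.4, 0.8]
finger_gap: 0.0001
gripper_force: 1.4
```

Contact made at 3.4 N. Continuing.

Request:
apply_moves:
  increments:
    - {"rx": 0, "ry": 0, "rz": 0, "dx": 0, "dy": 2, "dz": 0, "jaw": 1}
    - {"rx": 0, "ry": 0, "rz": 0, "dx": 0, "dy": 4, "dz": 0, "jaw": 1}
    - {"rx": 0, "ry": 0, "rz": 0, "dx": 0, "dy": 6, "dz": 0, "jaw": 1}
    - {"rx": 0, "ry": 0, "rz": 0, "dx": 0, "dy": 8, "dz": 0, "jaw": 1}
    - {"rx": 0, "ry": 0, "rz": 0, "dx": 0, "dy": 10, "dz": 0, "jaw": 1}
    - {"rx": 0, "ry": 0, "rz": 0, "dx": 0, "dy": 12, "dz": 0, "jaw": 1}
    - {"rx": 0, "ry": 0, "rz": 0, "dx": 0, "dy": 14, "dz": 0, "jaw": 1}
    - {"rx": 0, "ry": 0, "rz": 0, "dx": 0, "dy": 16, "dz": 0, "jaw": 1}
    - {"rx": 0, "ry": 0, "rz": 0, "dx": 0, "dy": 18, "dz": 0, "jaw": 1}
    - {"rx": 0, "ry": 0, "rz": 0, "dx": 0, "dy": 18, "dz": 0, "jaw": 1}

```text
time: 9.72
tool_pos: [0.5288, -0.1821, 0.022]
ee_rot: [0.995, -0.095, -0.001, -0.0]
ft_force: [-3.0, 5.7, 1.4]
finger_gap: 0.0002
gripper_force: 2.5
```

Request:
apply_moves:
  increments:
    - {"rx": 0, "ry": 0, "rz": 0, "dx": 0, "dy": 1, "dz": 0, "jaw": 1}
    - {"rx": 0, "ry": 0, "rz": 0, "dx": 0, "dy": 2, "dz": 0, "jaw": 1}
    - {"rx": 0, "ry": 0, "rz": 0, "dx": 0, "dy": 3, "dz": 0, "jaw": 1}
    - {"rx": 0, "ry": 0, "rz": 0, "dx": 0, "dy": 4, "dz": 0, "jaw": 1}

```text
time: 10.22
tool_pos: [0.5278, -0.1855, 0.0219]
ee_rot: [0.995, -0.095, -0.001, -0.001]
ft_force: [-4.0, 5.1, 2.0]
finger_gap: -0.0001
gripper_force: 2.7
```

Request:
apply_moves:
  increments:
    - {"rx": 0, "ry": 0, "rz": 0, "dx": 0, "dy": 1, "dz": 0, "jaw": 1}
    - {"rx": 0, "ry": 0, "rz": 0, "dx": 0, "dy": 2, "dz": 0, "jaw": 1}
    - {"rx": 0, "ry": 0, "rz": 0, "dx": 0, "dy": 3, "dz": 0, "jaw": 1}

```text
time: 10.6
tool_pos: [0.5271, -0.1883, 0.0219]
ee_rot: [0.995, -0.095, -0.001, -0.001]
ft_force: [-3.1, 6.2, 1.9]
finger_gap: 0.0001
gripper_force: 2.9
```

Request:
apply_moves:
  increments:
    - {"rx": 0, "ry": 0, "rz": 0, "dx": 0, "dy": 1, "dz": 0, "jaw": 1}
    - {"rx": 0, "ry": 0, "rz": 0, "dx": 0, "dy": 2, "dz": 0, "jaw": 1}
    - {"rx": 0, "ry": 0, "rz": 0, "dx": 0, "dy": 3, "dz": 0, "jaw": 1}

```text
time: 10.98
tool_pos: [0.5268, -0.1893, 0.0219]
ee_rot: [0.996, -0.095, -0.002, -0.002]
ft_force: [-3.1, 8.6, 3.1]
finger_gap: -0.0004
gripper_force: 4.5
```

Request:
apply_moves:
  increments:
    - {"rx": 0, "ry": 0, "rz": 0, "dx": 0, "dy": 1, "dz": 0, "jaw": 1}
    - {"rx": 0, "ry": 0, "rz": 0, "dx": 0, "dy": 2, "dz": 0, "jaw": 1}

```text
time: 11.22
tool_pos: [0.5267, -0.1895, 0.0219]
ee_rot: [0.996, -0.094, -0.002, -0.003]
ft_force: [-3.4, 10.5, 2.2]
finger_gap: 0.0
gripper_force: 5.6
```

Request:
apply_moves:
  increments:
    - {"rx": 0, "ry": 0, "rz": 0, "dx": 0, "dy": 1, "dz": 0, "jaw": 1}
    - {"rx": 0, "ry": 0, "rz": 0, "dx": 0, "dy": 2, "dz": 0, "jaw": 1}

```text
time: 11.48
tool_pos: [0.5266, -0.1897, 0.0219]
ee_rot: [0.996, -0.093, -0.002, -0.004]
ft_force: [-3.3, 13.7, 3.4]
finger_gap: -0.0001
gripper_force: 6.7
```

The lever has met the stop: position is static and force has risen to about 14 N. Holding there.

Request:
apply_moves:
  increments:
    - {"rx": 0, "ry": 0, "rz": 0, "dx": 0, "dy": 0, "dz": 0, "jaw": 1}
    - {"rx": 0, "ry": 0, "rz": 0, "dx": 0, "dy": 0, "dz": 0, "jaw": 1}
    - {"rx": 0, "ry": 0, "rz": 0, "dx": 0, "dy": 0, "dz": 0, "jaw": 1}
    - {"rx": 0, "ry": 0, "rz": 0, "dx": 0, "dy": 0, "dz": 0, "jaw": 1}
    - {"rx": 0, "ry": 0, "rz": 0, "dx": 0, "dy": 0, "dz": 0, "jaw": 1}
    - {"rx": 0, "ry": 0, "rz": 0, "dx": 0, "dy": 0, "dz": 0, "jaw": 1}
    - {"rx": 0, "ry": 0, "rz": 0, "dx": 0, "dy": 0, "dz": 0, "jaw": 1}
    - {"rx": 0, "ry": 0, "rz": 0, "dx": 0, "dy": 0, "dz": 0, "jaw": 1}
    - {"rx": 0, "ry": 0, "rz": 0, "dx": 0, "dy": 0, "dz": 0, "jaw": 1}
    - {"rx": 0, "ry": 0, "rz": 0, "dx": 0, "dy": 0, "dz": 0, "jaw": 1}

```text
time: 12.72
tool_pos: [0.5266, -0.1897, 0.0219]
ee_rot: [0.996, -0.093, -0.002, -0.004]
ft_force: [-2.9, 12.2, 3.4]
finger_gap: -0.0003
gripper_force: 6.3
```

Run:
```python
from cell import r
import numpy as np,cv2
o=[]
for n in("scene","wrist"):
    f=r.grab_frame(n);z=f["range_z"];K=f["mtx"];v,u=np.mgrid[:420,:560];T=f["T"]
    P=np.stack([(u-K[0,2])/K[0,0]*z,(v-K[1,2])/K[1,1]*z,z],-1)@T[:3,:3].T+T[:3,3]
    o.append(f["pixels"])
    d=(f["pixels"].max(2)>150)&(abs(P[...,2]-.085)<.008)&(P[...,0]>.57)&(P[...,0]<.64)&(P[...,1]>-.229)&(P[...,1]<-.15)
    q=P[d][:,:2].astype(np.float32)
    if len(q)>20:
        vx,vy,x,y=cv2.fitLine(q,cv2.DIST_HUBER,0,.001,.001).ravel();print(n,len(q),"steel dir deg",np.degrees(np.arctan(vy/vx)),x,y)
s=r.state();print(s["time"],s["ft_force"])
R=lambda i:cv2.resize(i,(400,300),interpolation=cv2.INTER_CUBIC)
cv2.imwrite("pics/g.png",np.hstack([R(o[0][215:320,150:290]),R(o[1][50:350,160:560])])[:,:,::-1])
```

```text
scene 130 steel dir deg -3.2934217 0.60581714 -0.2196502
wrist 6951 steel dir deg -3.6765292 0.600034 -0.21900474
12.825 [-3.51866446 12.69654561  3.33966443]
```

View pics/g.png

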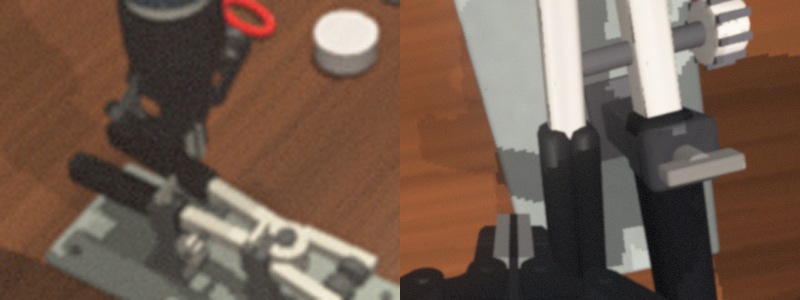

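The screw tip touches the steel lever in the wrist view (about (585,65)). The lever angle has changed by about 0.25 rad, and it was held for more than 1.2 s at about 13 N. Now I'll ease it back.

Request:
apply_moves:
  increments:
    - {"rx": 0, "ry": 0, "rz": 0, "dx": 0, "dy": -2, "dz": 0, "jaw": 1}
    - {"rx": 0, "ry": 0, "rz": 0, "dx": 0, "dy": -4, "dz": 0, "jaw": 1}
    - {"rx": 0, "ry": 0, "rz": 0, "dx": 0, "dy": -6, "dz": 0, "jaw": 1}
    - {"rx": 0, "ry": 0, "rz": 0, "dx": 0, "dy": -8, "dz": 0, "jaw": 1}
    - {"rx": 0, "ry": 0, "rz": 0, "dx": 0, "dy": -10, "dz": 0, "jaw": 1}
    - {"rx": 0, "ry": 0, "rz": 0, "dx": 0, "dy": -12, "dz": 0, "jaw": 1}
    - {"rx": 0, "ry": 0, "rz": 0, "dx": 0, "dy": -14, "dz": 0, "jaw": 1}
    - {"rx": 0, "ry": 0, "rz": 0, "dx": 0, "dy": -16, "dz": 0, "jaw": 1}
    - {"rx": 0, "ry": 0, "rz": 0, "dx": 0, "dy": -18, "dz": 0, "jaw": 1}
    - {"rx": 0, "ry": 0, "rz": 0, "dx": 0, "dy": -20, "dz": 0, "jaw": 1}

```text
time: 14.08
tool_pos: [0.5307, -0.1764, 0.022]
ee_rot: [0.995, -0.095, -0.0, -0.0]
ft_force: [-1.8, 4.9, -1.6]
finger_gap: -0.0
gripper_force: 2.0
```

Request:
apply_moves:
  increments:
    - {"rx": 0, "ry": 0, "rz": 0, "dx": 0, "dy": -2, "dz": 0, "jaw": 1}
    - {"rx": 0, "ry": 0, "rz": 0, "dx": 0, "dy": -4, "dz": 0, "jaw": 1}
    - {"rx": 0, "ry": 0, "rz": 0, "dx": 0, "dy": -6, "dz": 0, "jaw": 1}
    - {"rx": 0, "ry": 0, "rz": 0, "dx": 0, "dy": -8, "dz": 0, "jaw": 1}
    - {"rx": 0, "ry": 0, "rz": 0, "dx": 0, "dy": -10, "dz": 0, "jaw": 1}
    - {"rx": 0, "ry": 0, "rz": 0, "dx": 0, "dy": -12, "dz": 0, "jaw": 1}
    - {"rx": 0, "ry": 0, "rz": 0, "dx": 0, "dy": -14, "dz": 0, "jaw": 1}
    - {"rx": 0, "ry": 0, "rz": 0, "dx": 0, "dy": -16, "dz": 0, "jaw": 1}
    - {"rx": 0, "ry": 0, "rz": 0, "dx": 0, "dy": -18, "dz": 0, "jaw": 1}
    - {"rx": 0, "ry": 0, "rz": 0, "dx": 0, "dy": -20, "dz": 0, "jaw": 1}

```text
time: 15.32
tool_pos: [0.5346, -0.1575, 0.0223]
ee_rot: [0.995, -0.096, 0.0, 0.0]
ft_force: [1.0, 0.4, 0.4]
finger_gap: -0.0002
gripper_force: 0.8
```

Request:
apply_moves:
  increments:
    - {"rx": 0, "ry": 0, "rz": 0, "dx": 0, "dy": -2, "dz": 0, "jaw": 1}
    - {"rx": 0, "ry": 0, "rz": 0, "dx": 0, "dy": -5, "dz": 0, "jaw": 1}
    - {"rx": 0, "ry": 0, "rz": 0, "dx": 0, "dy": -9, "dz": 0, "jaw": 1}
    - {"rx": 0, "ry": 0, "rz": 0, "dx": 0, "dy": -14, "dz": 0, "jaw": 1}
    - {"rx": 0, "ry": 0, "rz": 0, "dx": 0, "dy": -20, "dz": 0, "jaw": 1}
    - {"rx": 0, "ry": 0, "rz": 0, "dx": 0, "dy": -20, "dz": -20, "jaw": 1}
    - {"rx": 0, "ry": 0, "rz": 0, "dx": 0, "dy": -20, "dz": -50, "jaw": 1}
    - {"rx": 0, "ry": 0, "rz": 0, "dx": 0, "dy": -20, "dz": -85, "jaw": 1}
    - {"rx": 0, "ry": 0, "rz": 0, "dx": 0, "dy": -20, "dz": -110, "jaw": 1}
    - {"rx": 0, "ry": 0, "rz": 0, "dx": 0, "dy": -20, "dz": -120, "jaw": 1}

```text
time: 16.58
tool_pos: [0.5397, -0.1375, 0.1441]
ee_rot: [0.995, -0.095, 0.002, 0.0]
ft_force: [0.2, 0.0, 0.2]
finger_gap: 0.0001
gripper_force: 0.0
```

Request:
apply_moves:
  increments:
    - {"rx": 0, "ry": 0, "rz": 0, "dx": 0, "dy": 0, "dz": 0, "jaw": 1}
    - {"rx": 0, "ry": 0, "rz": 0, "dx": 0, "dy": 0, "dz": 0, "jaw": 1}
    - {"rx": 0, "ry": 0, "rz": 0, "dx": 0, "dy": 0, "dz": 0, "jaw": 1}

```text
time: 16.95
tool_pos: [0.5373, -0.1375, 0.1407]
ee_rot: [0.995, -0.095, -0.001, -0.0]
ft_force: [0.3, -0.9, 0.1]
finger_gap: 0.0001
gripper_force: 0.0
```

Run:
```python
from cell import r
import numpy as np,cv2
for n in("scene","wrist"):
    f=r.grab_frame(n)
    z=f["range_z"];K=f["mtx"];v,u=np.mgrid[:420,:560];T=f["T"]
    P=np.stack([(u-K[0,2])/K[0,0]*z,(v-K[1,2])/K[1,1]*z,z],-1)@T[:3,:3].T+T[:3,3]
    d=(z>0)&(f["pixels"].max(2)<75)&(P[...,2]>.07)&(P[...,2]<.095)&(P[...,1]<-.1)&(P[...,1]>-.23)&(P[...,0]>.45)&(P[...,0]<.6)
    print(n,cv2.minAreaRect((P[d][:,:2]*1000).astype(np.float32)))
s=r.state();print(s["time"],s["ft_force"])
cv2.imwrite("pics/h.png",f["pixels"][:,:,::-1])
```

```text
scene ((532.2813110351562, -182.116943359375), (19.264738082885742, 104.25890350341797), 71.27330017089844)
wrist ((530.174072265625, -180.5259552001953), (19.34446144104004, 102.68043518066406), 71.26617431640625)
17.05 [ 0.67177647  0.53807358 -0.08457002]
```

View pics/h.png

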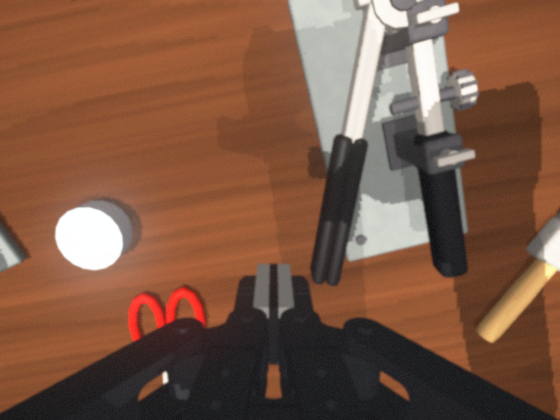

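The lever is open again at its starting angle (71.3° both before and after, wrist view), and the fingers are clear at (270,265). Nothing else has moved.

```bash
python3 -c "
from cell import r
print(r.job_done())"
```

```text
the job is handed in; nothing more can be done
None
```

The eyelet setter's lever was pressed about 0.25 rad in to its stop screw and held there for over 1.2 s at about 13 N. It was then eased back fully open with the fingers behind it; I saw nothing else move, and the job is handed in (no verdict was returned).

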